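# Fit the dough paddle on the keyed drive shaft of the food processor

### The job

Put the orange dough paddle upright on the drive shaft inside the clear bowl of the food processor, turn it under a light push until the crossed slots in its foot line up with the cross key on the shaft, then press it down past the stiff seal until it is fully home, and let go. Feel your way gently: never force the paddle against the machine, and leave the other things on the table where they are.

Things in the scene. Friction and masses are not known exactly. Their poses are not given: they have to be found in the camera images.
- processor: Food processor, fixed: round white motor base, 152 mm diameter, control block on its front (own -x), and on it a clear open bowl of 148 mm outer diameter; rim 105 mm, inner floor 60 mm above the table. Origin: centre of the underside, z up; the drive shaft stands on this axis. Pressing the paddle on it with more than 60 N damages it.
- seat (a point): On the shaft's axis, top of the shaft's round flange, 66 mm above the table: where the paddle's origin must end. Its axes are the processor's, not the shaft's. The shaft is geared to the motor and holds against any hand torque up to 4 N m.
- shaft_top (a point): Top of the shaft's round steel nose, 30 mm above the seat, on the axis (axes: the processor's). The nose is 15.6 mm in diameter, its top 9 mm tapered to 6 mm.
- key_top (a point): On the axis, 10 mm above the seat, level with the top of the brass cross key round the foot of the nose: four arms at right angles, 5 mm wide, reaching 15 mm from the axis, 10 mm high. Axes: the processor's; the angle of the key is random and not reported. With the slots off the key the paddle stands rigidly on it, its origin here; within about 3 degrees of alignment it sinks.
- seal_top (a point): On the axis, 7 mm above the seat, level with the top of the untouched blue seal ring (35 to 51 mm diameter). Once slots and key line up, the paddle sinks freely from the key top to the seal, 3 mm; a push of about 8 N moves the seal and paddle down the remaining 7 mm to the flange, and the seal stays down.
- paddle: Orange dough paddle, loose, about 0.22 kg, 110 mm high, standing upright. Origin: centre of its underside, z up its axis. Square foot 33 mm with a 17 mm bore 36 mm deep from below, and crossed slots 7 mm wide, 12 mm deep along its own x and y (fits the key every 90 degrees). Two blades 16 to 36 mm above the underside reach 57 mm out.
- grip (a point): Middle of the paddle's black square grip head, on its axis, 96 mm above its underside; axes as the paddle's. The head is 28 x 28 mm, 78 to 110 mm above the underside, its sides square to the paddle's x and y.
- butter_block: Wrapped block of butter, 73 x 102 x 37 mm, bystander; origin under its centre.
- small_jar: Small open glass jar with red icing, 72 mm wide, 76 mm high, bystander; origin under its centre.
- cutter_1: Plain round metal cookie cutter, 60 mm wide, 34 mm high, bystander; origin under its centre.
- sugar_shaker: Sugar shaker with grey cap, 44 mm wide, 90 mm high, bystander; origin under its centre.

How it is judged:
By the outcome, as a careful person would: the job done as asked, in the order asked, and still so for the second after the job is handed in, with the robot touching nothing.
It also fails if it takes over 64 s, if anything falls off the work surface, if the arm or the gripper's body presses on something with over 40 N, if the wrist force passes 120 N, or if a joint passes its speed limit or range.

### The arm

A 6-joint arm with a two-finger parallel gripper is mounted at the origin on a cart in front of the work surface, level with it; the furniture and walls round the work are solid. World frame = base frame: x ahead of the robot, y to its left, z up, the work surface at z = 0. Lengths are in m, angles in degrees, forces in N, time in s.
With the tool pointing down it reaches from about 0.375 to 0.9 m from the base axis. Payload 3.1 kg.
Tool frame: the origin (TCP) lies on the centre line of the jaws, within the pads' length; the fingertips stand 25 mm ahead of it and the grasp point (between the pads) lies 6 mm ahead of it; y points along the fingers, x is the direction in which the jaws open and shut, and the axes are right-handed (so a half turn about y gives the same grasp; the last joint's range is limited). The gripper opens to 87 mm and grips with 3 to 60 N. Pads are 19 mm wide; open, the fingers measure 117 mm over their backs; the gripper's body (75 mm by 190 mm) begins 51 mm behind the grasp point.
Start: joints at [-77.435, 30.224, 82.088, -0, 67.689, -10.227], TCP at [0.242, -0.576, 0.215] pointing down, gripper open.
Joint ranges: [-176.69, 176.69], [-43.24, 126.21], [12.49, 139.97], [-82, 262], [0, 151.66], [-163.58, 163.58]. Speed limits (degrees/s): [159.86, 159.86, 180, 180, 180, 180].

### API

Orientations are given as a 3x3 rotation matrix whose columns are the frame's x, y, z axes.
In Python, from rig import * gives the robot as it stands.
- The arm moves only by the tool play_rows, never from a script. Its argument "commands" is a list of rows, each a list of 2 entries, a list of its own where there are three numbers: the shift along the world's x, y, z in m, then the turn, a rotation vector about the world's x, y, z in rad. A call has 1 to 10 rows; each row is the pose to reach, as a shift and turn from the pose commanded when the call began; what a row does not reach only later rows make up. A row lasts 1/8 s, in which the tool goes at most 62.5 mm and 10.7 degrees, less where a joint would pass 70% of its speed; a pose out of reach is approached as far as the arm can. A call with a gripper value outside its range is refused whole. "gripper" is the finger opening in m, from 0 to 0.087, set as the call begins (left out, the last holds). The fingers move at their own pace and stop on an object; the grip force is fixed at half the most. Time passes only in rows, so rows that repeat a pose let the fingers close. It gives the time, the measured TCP pose, the force and the opening at its end, in the units of the state.
- read_state(): the state, without advancing time (a new reading comes with each control period).
- capture(name): name is "scene" or "top" or "wrist"; returns a dict with "frame" (400x640x3 uint8, red, green, blue), "depth" (400x640 float32, m along the optical axis (not along the pixel's ray), 0 where there is no reading), "mtx" (3x3 intrinsics, pixels), "dist_coeffs" ([k1, k2, p1, p2, k3] as OpenCV has them; the pictures are not rectified), "cam_to_world" (4x4, takes a point from camera to world coordinates); the wrist camera has in their place "hand_eye" (4x4, takes a point from camera to tool coordinates, whose origin is the TCP and whose axes are the tool frame's). Camera axes: x right, y down, z forward; pixel columns grow to the right and rows downward; lengths in m; the calibration is good to about 2 mm. A picture is of the moment at which its call begins: read the wrist's pose just before it.
- hand_in(): hands the job in, once; it reports no verdict.
The state is a dict: "time_s": time; "joint_positions": joint angles; "qvel": joint speeds; "tau": joint torques, N m; "position": TCP position; "tcp_rot": TCP orientation; "force": force on the tool from outside, world axes, zero at the start; "moment": the same for the moment, N m; "opening": opening from 0.0 (shut) to 1.0 (fully open).
Only numpy, scipy, OpenCV 4.12 (cv2) and the standard library are available. Lean on these libraries where they do the work, as an engineer would, in place of code of your own. Each camera call takes 0.05 s, during which the arm holds its last target. There are 200 camera calls.

## Working session

There is one attempt and no reset: what is moved stays moved. The work goes in short steps, Python scripts to look and compute and a tool call to move; the robot and the scene stay as the last step left them, time stands still between calls to the robot, and variables do not carry over. Pictures are saved under pics/ and viewed, about 8 in all and at most 12, crops included, and the job is handed in when it is done.

Besides the shell and the picture viewer there is one more tool, called after ">>>" as name([rows], argument=value, ...), one row to a line, values as JSON. play_rows: Moves the arm, as the interface text tells. Its arguments: {"type":"object","properties":{"commands":{"type":"array"},"gripper":{"type":"number"}},"required":["commands"]}

```bash
ls; mkdir -p pics; python3 - <<'E'
from rig import *
import cv2,numpy as np
ims=[]
for n in ("scene","top"):
    c=capture(n); np.savez(f"pics/{n}0.npz",**c); ims.append(c["frame"])
    print(n,c["mtx"].tolist(),c["dist_coeffs"],c["cam_to_world"].round(4).tolist())
im=np.vstack(ims)
cv2.imwrite("pics/s0.png",cv2.resize(ims[0][:,:,::-1],(800,500))); cv2.imwrite("pics/t0.png",cv2.resize(ims[1][:,:,::-1],(800,500)))
s=read_state();print(s)
E
```

```text
pics
scene [[438.6387322869325, 0.0, 321.13957170436083], [0.0, 438.6387322869325, 199.26157571665698], [0.0, 0.0, 1.0]] [-0.00895744  0.          0.          0.          0.        ] [[0.5006, -0.3492, 0.7921, -0.2623], [-0.8656, -0.2156, 0.452, -0.6101], [0.013, -0.9119, -0.4102, 0.5277], [0.0, 0.0, 0.0, 1.0]]
top [[397.3617034367749, 0.0, 324.49801131984077], [0.0, 397.3617034367749, 205.57771108365486], [0.0, 0.0, 1.0]] [-0.05003494  0.          0.          0.          0.        ] [[-0.0012, -0.9802, 0.1982, 0.3761], [-1.0, 0.0019, 0.0033, -0.1728], [-0.0036, -0.1982, -0.9802, 1.1773], [0.0, 0.0, 0.0, 1.0]]
{'time_s': 0.1, 'joint_positions': array([-7.74357378e+01,  3.02745481e+01,  8.21490649e+01,  4.83916029e-04,
        6.76896150e+01, -1.02249670e+01]), 'qvel': array([-0.09884363, -0.10130124, -0.16136331, -0.04399084, -0.12571443,
        0.0100578 ]), 'tau': array([-7.31902164e-04, -4.40985954e+01, -1.77150589e+01,  6.35531824e-02,
        5.34087466e-02, -3.98706118e-05]), 'position': array([ 0.24199266, -0.57551855,  0.21435965]), 'tcp_rot': array([[ 3.87338910e-01, -4.22265004e-04,  9.21937303e-01],
       [-9.21935351e-01,  1.93057462e-03,  3.87338974e-01],
       [-1.94342845e-03, -9.99998047e-01,  3.58485633e-04]]), 'force': array([-0.72182296, -0.28077837, -0.20602608]), 'moment': array([ 0.01362821, -0.03943233,  0.07717386]), 'opening': 1.0022600495437142}
```

View pics/s0.png

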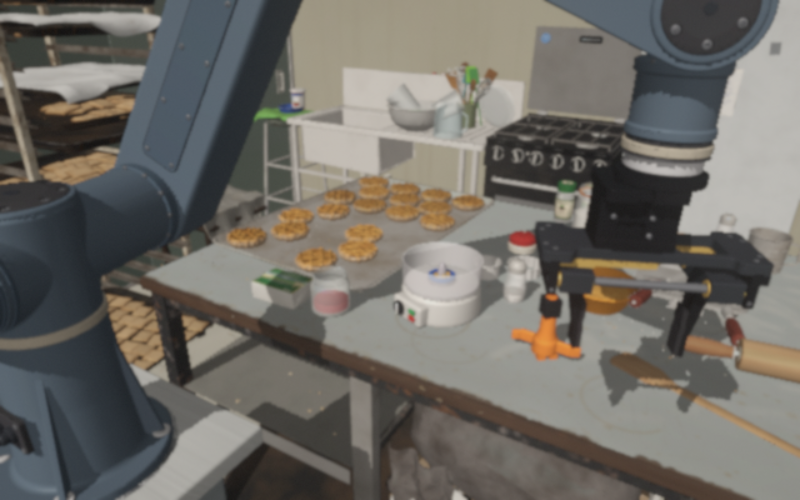

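View pics/t0.png

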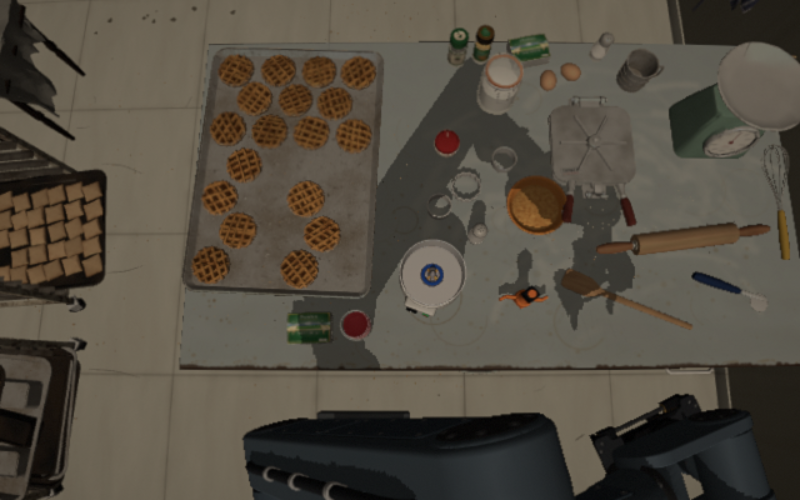

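```bash
cat > h.py <<'E'
import cv2,numpy as np
from rig import *
def cast(c,T,uv,z):
    "pixels (N,2) -> world points on plane z"
    uv=np.asarray(uv,float).reshape(-1,1,2)
    p=cv2.undistortPoints(uv,c["mtx"],c["dist_coeffs"]).reshape(-1,2)
    d=np.c_[p,np.ones(len(p))]@T[:3,:3].T; o=T[:3,3]
    return o+d*((z-o[2])/d[:,2])[:,None]
def wristT(c,s):
    T=np.eye(4);T[:3,:3]=s["tcp_rot"];T[:3,3]=s["position"]
    return T@c["hand_eye"]
def blobs(m,amin=20):
    n,l,st,ce=cv2.connectedComponentsWithStats(m.astype(np.uint8))
    return [(int(st[i,4]),ce[i].round(1).tolist(),st[i,:4].tolist()) for i in range(1,n) if st[i,4]>=amin]
def hsv(c): return cv2.cvtColor(c["frame"],cv2.COLOR_RGB2HSV)
E
python3 - <<'E'
from h import *
c=dict(np.load("pics/top0.npz")); H=hsv(c)
T=c["cam_to_world"]
blue=(abs(H[...,0].astype(int)-112)<14)&(H[...,1]>110)&(H[...,2]>60)
org=(H[...,0]<14)&(H[...,0]>3)&(H[...,1]>190)&(H[...,2]>120)
for nm,m,z in (("blue",blue,.073),("org",org,.026)):
    for b in blobs(m,15): print(nm,b,cast(c,T,[b[1]],z).round(4).tolist())
# rough features read off picture (x0.8)
P=np.array
print("rim", cast(c,T,P([[432,274]])*.8,.105).round(3)); print("ctrl",cast(c,T,P([[420,308]])*.8,.03).round(3))
print("padblk",cast(c,T,P([[531,293]])*.8,.11).round(3),"blade ends",cast(c,T,P([[501,297],[547,295]])*.8,.03).round(3))
print("jar",cast(c,T,P([[355,325]])*.8,.04).round(3),"shaker",cast(c,T,P([[478,234]])*.8,.05).round(3))
s=read_state();w=capture("wrist");print(w["hand_eye"].round(4).tolist(),w["mtx"].tolist())
E
```

```text
blue (104, [345.1, 219.9], [337, 211, 17, 18]) [[0.5582, -0.227, 0.073]]
org (30, [425.5, 234.7], [423, 232, 6, 6]) [[0.5216, -0.4638, 0.026]]
org (19, [406.5, 237.6], [400, 237, 13, 3]) [[0.5133, -0.4077, 0.026]]
org (32, [417.0, 242.3], [413, 239, 10, 7]) [[0.4994, -0.4378, 0.026]]
rim [[ 0.555 -0.227  0.105]]
ctrl [[ 0.488 -0.202  0.03 ]]
padblk [[ 0.512 -0.441  0.11 ]] blade ends [[ 0.513 -0.39   0.03 ]
 [ 0.517 -0.498  0.03 ]]
jar [[ 0.448 -0.053  0.04 ]] shaker [[ 0.659 -0.338  0.05 ]]
[[1.0, -0.0004, 0.0002, 0.0008], [-0.0003, -0.2885, 0.9575, -0.169], [-0.0003, -0.9575, -0.2885, 0.079], [0.0, 0.0, 0.0, 1.0]] [[332.28656256188015, 0.0, 320.34995838119744], [0.0, 332.28656256188015, 200.14267289629777], [0.0, 0.0, 1.0]]
```

>>> play_rows([
  [[0.03,0.015,0.012],[0,0,-0.04]],
  [[0.07,0.035,0.024],[0,0,-0.1]],
  [[0.12,0.06,0.036],[0,0,-0.17]],
  [[0.17,0.085,0.036],[0,0,-0.24]],
  [[0.21,0.105,0.036],[0,0,-0.31]],
  [[0.25,0.12,0.036],[0,0,-0.37]],
  [[0.27,0.135,0.036],[0,0,-0.398]],
  [[0.27,0.135,0.036],[0,0,-0.398]],
  [[0.27,0.135,0.036],[0,0,-0.398]],
])

```text
time_s: 1.27
position: [0.5113, -0.4415, 0.2509]
tcp_rot: [[-0.0, -0.001, 1.0], [-1.0, 0.0, -0.0], [-0.0, -1.0, -0.001]]
force: [-0.3, -0.1, -0.1]
opening: 1.0
```

```bash
python3 - <<'E'
from h import *
s=read_state();w=capture("wrist");T=wristT(w,s);np.savez("pics/w1.npz",T=T,**w)
print(s["position"].round(4),s["tcp_rot"].round(3).tolist(),s["force"],s["joint_positions"].round(1))
cv2.imwrite("pics/w1.png",w["frame"][:,:,::-1])
H=hsv(w)
org=(H[...,0]<16)&(H[...,0]>3)&(H[...,1]>150)&(H[...,2]>100)
for b in blobs(org,100): print(b,cast(w,T,[b[1]],.03).round(4).tolist())
E
```

```text
[ 0.5113 -0.4415  0.2509] [[-0.0, -0.001, 1.0], [-1.0, 0.0, -0.0], [-0.0, -1.0, -0.001]] [-0.32443553 -0.0909448  -0.05804779] [-50.2  32.4  71.8  -0.   75.8  39.8]
(151, [553.5, 60.9], [544, 54, 18, 17]) [[0.6343, -0.7012, 0.03]]
(244, [510.6, 61.9], [483, 56, 56, 13]) [[0.6324, -0.6527, 0.03]]
(835, [321.3, 165.3], [273, 149, 95, 29]) [[0.5162, -0.4435, 0.03]]
(265, [319.7, 187.4], [311, 179, 19, 18]) [[0.4891, -0.4416, 0.03]]
```

View pics/w1.png

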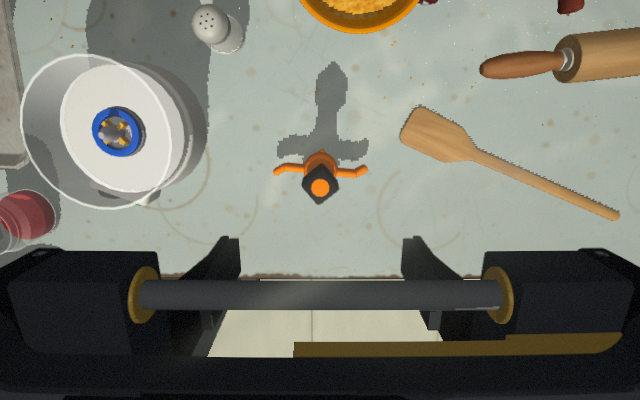

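```bash
python3 - <<'E'
from h import *
w=dict(np.load("pics/w1.npz"));T=w["T"];f=w["frame"]
a=cv2.resize(f[140:215,280:360],None,fx=5,fy=5,interpolation=cv2.INTER_CUBIC)
b=cv2.resize(f[95:170,80:160],None,fx=5,fy=5,interpolation=cv2.INTER_CUBIC)
cv2.imwrite("pics/w1c.png",np.hstack([a,b])[:,:,::-1])
H=hsv(w)
m=(H[...,2]<75);m[:, :290]=0;m[:,350:]=0;m[:155]=0;m[:][215:]=0
org=(H[...,0]<16)&(H[...,0]>3)&(H[...,1]>150)&(H[...,2]>100)
print(blobs(m))
dot=[b for b in blobs(org,100) if abs(b[1][1]-187)<4][0];print("dot",cast(w,T,[dot[1]],.11))
c=max(cv2.findContours(m.astype(np.uint8),0,2)[0],key=cv2.contourArea)
print(cv2.approxPolyDP(c,2.5,True).reshape(-1,2).tolist())
P=cast(w,T,c.reshape(-1,2),.11)[:,:2]*1000
print(cv2.minAreaRect(P.astype(np.float32)))
bl=(abs(H[...,0].astype(int)-112)<14)&(H[...,1]>110)&(H[...,2]>60)
for b in blobs(bl,50): print("blue",b)
c=max(cv2.findContours(bl.astype(np.uint8),0,2)[0],key=cv2.contourArea)
print("ring",cv2.minEnclosingCircle((cast(w,T,c.reshape(-1,2),.073)[:,:2]*1000).astype(np.float32)))
E
```

```text
[(596, [319.7, 181.2], [302, 164, 36, 39])]
dot [[ 0.50994689 -0.44178215  0.11      ]]
[[323, 164], [314, 168], [302, 181], [302, 186], [316, 202], [321, 202], [337, 189], [336, 180]]
((513.7223510742188, -441.8169250488281), (30.399826049804688, 29.4515380859375), 39.15800094604492)
blue (985, [116.6, 131.5], [92, 108, 49, 49])
ring ((559.7999267578125, -229.86814880371094), 25.662151336669922)
```

View pics/w1c.png

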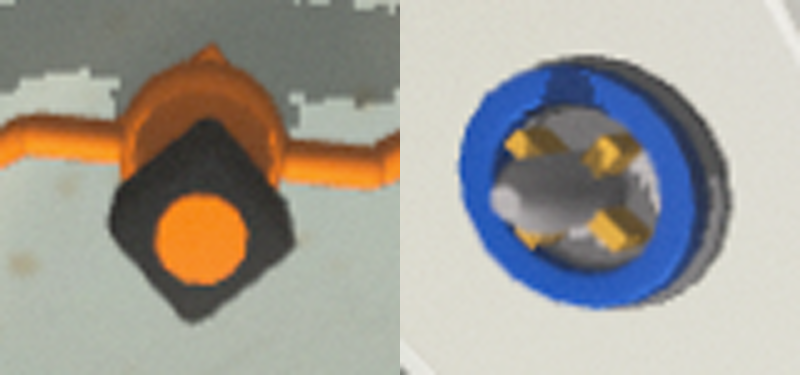

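```bash
python3 - <<'E'
from h import *
w=dict(np.load("pics/w1.npz"));T=w["T"];H=hsv(w)
m=(H[...,2]<75);m[:, :290]=0;m[:,350:]=0;m[:155]=0;m[215:]=0
c=max(cv2.findContours(m.astype(np.uint8),0,1)[0],key=cv2.contourArea).reshape(-1,2)
for nm,x0,x1,lo in (("BL",303,315,1),("BR",323,335,1),("TL",303,315,0),("TR",325,335,0)):
    k=c[(c[:,0]>=x0)&(c[:,0]<=x1)&((c[:,1]>184)==bool(lo))]
    P=cast(w,T,k,.11)[:,:2].astype(np.float32)
    vx,vy,px,py=cv2.fitLine(P,cv2.DIST_HUBER,0,.01,.01).ravel()
    n=np.array([-vy,vx]);d=n@(np.array([px,py])-[.50995,-.44178])
    print(nm,len(k),"ang",round(np.degrees(np.arctan2(vy,vx))%180,1),"dist mm",round(d*1000,1))
br=(H[...,0]>14)&(H[...,0]<30)&(H[...,1]>110)&(H[...,2]>90);br[:100]=0;br[160:]=0;br[:,:85]=0;br[:,150:]=0
for b in blobs(br,4):
    p=cast(w,T,[b[1]],.076)[0];d=p[:2]-[.5598,-.2299];print("brass",b,d.round(4),np.degrees(np.arctan2(d[1],d[0])).round(1))
E
```

```text
BL 15 ang 40.5 dist mm 11.9
BR 13 ang 127.9 dist mm -11.8
TL 16 ang 134.1 dist mm 17.3
TR 14 ang 38.2 dist mm -16.6
brass (47, [106.0, 123.1], [101, 121, 12, 6]) [0.0096 0.0072] 36.6
brass (66, [121.8, 125.4], [117, 122, 11, 8]) [ 0.0072 -0.009 ] -51.6
brass (66, [123.3, 140.3], [118, 137, 12, 8]) [-0.008  -0.0081] -134.6
brass (15, [106.6, 142.3], [103, 141, 9, 4]) [-0.0099  0.01  ] 134.7
```

>>> play_rows([
  [[0,0,-0.01],[0,0,0.15]],
  [[0,0,-0.03],[0,0,0.3]],
  [[0,0,-0.05],[0,0,0.45]],
  [[0,0,-0.075],[0,0,0.6]],
  [[0,0,-0.1],[0,0,0.69]],
  [[0,0,-0.12],[0,0,0.69]],
  [[0,0,-0.14],[0,0,0.69]],
  [[0,0,-0.149],[0,0,0.69]],
  [[0,0,-0.149],[0,0,0.69]],
])

```text
time_s: 2.45
position: [0.5113, -0.4416, 0.1018]
tcp_rot: [[0.636, -0.001, 0.772], [-0.772, 0.001, 0.636], [-0.001, -1.0, -0.0]]
force: [-0.0, -0.6, -0.4]
opening: 0.995
```

>>> play_rows([
  [[0,0,0],[0,0,0]],
  [[0,0,0],[0,0,0]],
  [[0,0,0],[0,0,0]],
  [[0,0,0],[0,0,0]],
  [[0,0,0],[0,0,0]],
  [[0,0,0],[0,0,0]],
  [[0,0,0],[0,0,0]],
  [[0,0,0],[0,0,0]],
], gripper=0.02)

```text
time_s: 3.45
position: [0.5126, -0.4418, 0.1032]
tcp_rot: [[0.636, 0.001, 0.771], [-0.771, -0.001, 0.636], [0.002, -1.0, 0.0]]
force: [-1.3, 0.7, 5.7]
opening: 0.252
```

```bash
python3 - <<'E'
from h import *
s=read_state();w=capture("wrist");c=capture("scene")
print(s["position"].round(4),s["force"].round(1),s["moment"].round(2),s["opening"])
a=w["frame"][120:400,180:460]; b=c["frame"][190:310,370:510]
cv2.imwrite("pics/g1.png",np.hstack([cv2.resize(a,(400,400)),cv2.resize(b,(400,400))])[:,:,::-1])
E
```

```text
[ 0.5126 -0.4418  0.1032] [-1.3  0.7  5.7] [ 0.03  0.06 -0.02] 0.25192034560791726
```

View pics/g1.png

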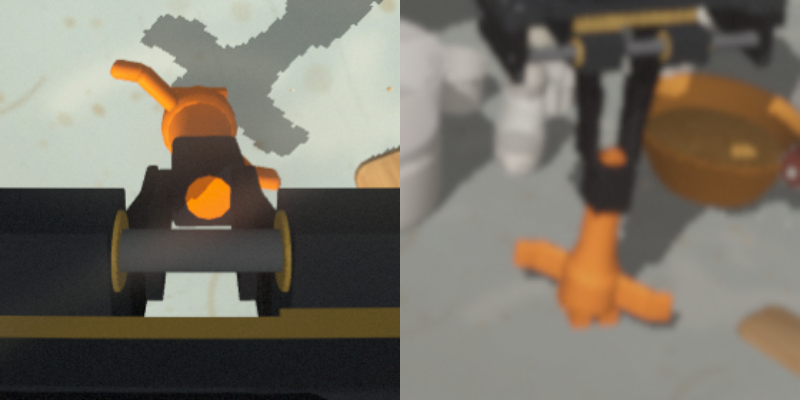

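>>> play_rows([
  [[0,0,0.005],[0,0,0]],
  [[0,0,0.02],[0,0,0]],
  [[0,0,0.045],[0,0,0]],
  [[0,0,0.075],[0,0,0]],
  [[0,0,0.105],[0,0,0]],
  [[0,0,0.13],[0,0,0]],
  [[0,0,0.14],[0,0,0]],
  [[0,0,0.14],[0,0,0]],
  [[0,0,0.14],[0,0,0]],
])

```text
time_s: 4.68
position: [0.5116, -0.4405, 0.2409]
tcp_rot: [[0.636, -0.002, 0.771], [-0.771, 0.002, 0.636], [-0.003, -1.0, -0.0]]
force: [0.2, -0.6, 0.4]
opening: 0.227
```

```bash
python3 - <<'E'
from h import *
s=read_state();w=capture("wrist");T=wristT(w,s)
print(s["position"].round(4),s["force"].round(2),s["moment"].round(3),s["opening"],s["joint_positions"].round(1))
H=hsv(w)
org=(H[...,0]<20)&(H[...,0]>3)&(H[...,1]>130)&(H[...,2]>120)
z=s["position"][2]+.0083
for b in blobs(org,100):
    p=cast(w,T,[b[1]],z)[0]; print(b,s["tcp_rot"].T@(p-s["position"]))
bl=(abs(H[...,0].astype(int)-112)<14)&(H[...,1]>110)&(H[...,2]>60)
for b in blobs(bl,50): print("blue",b)
E
```

```text
[ 0.5116 -0.4405  0.2409] [ 0.15 -0.56  0.35] [-0.042 -0.003 -0.018] 0.22711012285412194 [-50.2  32.9  72.5  -0.   74.7   0.3]
(10099, [489.4, 47.0], [417, 0, 146, 111]) [ 0.0766451  -0.00850132  0.10220575]
(720, [311.7, 158.5], [281, 141, 57, 39]) [-0.00350888 -0.00829291  0.05152038]
(291, [320.0, 190.3], [311, 181, 19, 19]) [ 0.00052227 -0.0083027   0.03548927]
(197, [345.3, 194.4], [335, 183, 23, 20]) [ 0.0132324  -0.00833537  0.03336083]
(105, [591.9, 198.5], [581, 189, 22, 17]) [ 0.14050512 -0.00866322  0.0312721 ]
(866, [526.7, 216.8], [499, 199, 55, 37]) [ 0.1077406  -0.00857843  0.02135259]
blue (611, [175.9, 13.3], [148, 0, 54, 26])
```

```bash
python3 - <<'E'
from h import *
s=read_state();w=capture("wrist");T=wristT(w,s)
H=hsv(w);f=w["frame"]
p=cast(w,T,[[320.0,190.3]],.11)[0];print(p.round(4),(s["tcp_rot"].T@(p-s["position"])).round(4))
m=(H[...,2]<75);m[:, :285]=0;m[:,355:]=0;m[:155]=0;m[225:]=0
for b in blobs(m): print(b)
c=max(cv2.findContours(m.astype(np.uint8),0,1)[0],key=cv2.contourArea)
print(cv2.minAreaRect((cast(w,T,c.reshape(-1,2),.11)[:,:2]*1000).astype(np.float32)))
cv2.imwrite("pics/w2.png",cv2.resize(f[110:310,200:440],None,fx=2.5,fy=2.5)[:,:,::-1])
E
```

```text
[ 0.5101 -0.4418  0.11  ] [ 0.0004  0.1307 -0.002 ]
(469, [319.2, 179.6], [306, 170, 29, 31])
((513.7974853515625, -438.5699768066406), (28.735641479492188, 26.218914031982422), 39.53104019165039)
```

View pics/w2.png

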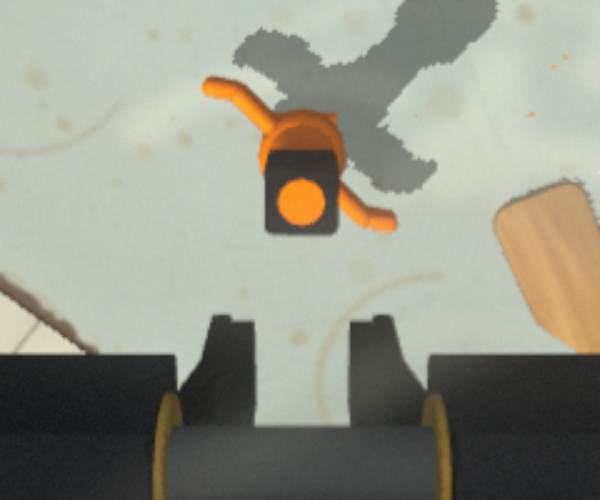

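>>> play_rows([
  [[0,0,0],[0,0,0]],
  [[0,0,0],[0,0,0]],
  [[0,0,-0.02],[0,0,0]],
  [[-0.0015,-0.0013,-0.045],[0,0,0]],
  [[-0.0015,-0.0013,-0.075],[0,0,0]],
  [[-0.0015,-0.0013,-0.105],[0,0,0]],
  [[-0.0015,-0.0013,-0.13],[0,0,0]],
  [[-0.0015,-0.0013,-0.139],[0,0,0]],
  [[-0.0015,-0.0013,-0.139],[0,0,0]],
], gripper=0.087)

```text
time_s: 5.9
position: [0.5106, -0.4424, 0.1029]
tcp_rot: [[0.636, -0.0, 0.771], [-0.771, 0.001, 0.636], [-0.001, -1.0, -0.0]]
force: [-0.3, -0.4, 0.1]
opening: 0.995
```

>>> play_rows([
  [[0,0,0],[0,0,0]],
  [[0,0,0],[0,0,0]],
  [[0,0,0],[0,0,0]],
  [[0,0,0],[0,0,0]],
  [[0,0,0],[0,0,0]],
  [[0,0,0],[0,0,0]],
  [[0,0,0],[0,0,0]],
  [[0,0,0],[0,0,0]],
], gripper=0)

```text
time_s: 6.9
position: [0.5106, -0.4425, 0.1032]
tcp_rot: [[0.636, -0.0, 0.771], [-0.771, 0.0, 0.636], [-0.0, -1.0, -0.0]]
force: [-0.4, 0.4, -0.4]
opening: 0.171
```

>>> play_rows([
  [[0,0,0.003],[0,0,0]],
  [[0,0,0.008],[0,0,0]],
  [[0,0,0.014],[0,0,0]],
  [[0,0,0.02],[0,0,0]],
  [[0,0,0.02],[0,0,0]],
  [[0,0,0.02],[0,0,0]],
])

```text
time_s: 7.65
position: [0.5106, -0.4424, 0.1233]
tcp_rot: [[0.636, -0.0, 0.771], [-0.771, 0.0, 0.636], [-0.0, -1.0, -0.0]]
force: [-0.8, -0.2, -0.9]
opening: 0.003
```

```bash
python3 - <<'E'
from h import *
s=read_state();w=capture("wrist");c=capture("scene");T=wristT(w,s)
a=w["frame"][40:400,140:500]; b=c["frame"][150:310,370:530]
cv2.imwrite("pics/g2.png",np.hstack([cv2.resize(a,(400,400)),cv2.resize(b,(400,400))])[:,:,::-1])
print(s["force"],s["opening"])
E
```

```text
[-0.77214335 -0.23199431 -0.86580383] 0.003203112944896612
```

View pics/g2.png

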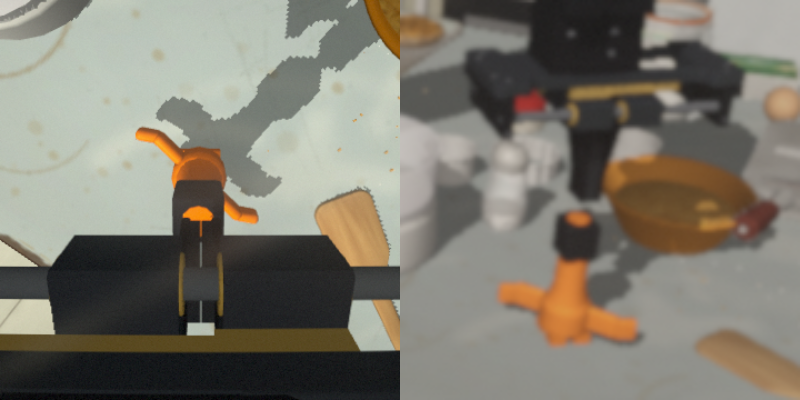

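```bash
python3 - <<'E'
from h import *
s=read_state();w=capture("wrist");c=capture("scene");T=wristT(w,s)
def p3(c,T,u,v):
    z=float(np.median(c["depth"][int(v)-1:int(v)+2,int(u)-1:int(u)+2]))
    q=cv2.undistortPoints(np.array([[[u,v]]],float),c["mtx"],c["dist_coeffs"]).ravel()
    return (T@np.r_[q*z,z,1])[:3].round(4)
for n,(x,y) in dict(dot=(198,210),headL=(180,200),shaft=(198,170)).items(): print("w",n,p3(w,T,140+x*.9,40+y*.9))
S=c["cam_to_world"]
for n,(x,y) in dict(dot=(577,217),head=(577,240),foot=(570,325),fingertip=(585,185),fing2=(585,160)).items(): print("s",n,p3(c,S,370+(x-400)*.4,150+y*.4))
for y in range(205,300,10): print(y,p3(w,T,140+190*.9,40+y*.9),p3(w,T,140+208*.9,40+y*.9))
print(s["position"])
E
```

```text
w dot [ 0.5152 -0.4377  0.1109]
w headL [ 0.5129 -0.4272  0.1089]
w shaft [ 0.5193 -0.4339  0.0523]
s dot [ 0.5122 -0.4402  0.11  ]
s head [ 0.4942 -0.4466  0.1001]
s foot [ 0.4906 -0.4515  0.0253]
s fingertip [ 0.4984 -0.4458  0.1459]
s fing2 [ 0.4945 -0.444   0.1683]
205 [ 0.5144 -0.4329  0.1098] [ 0.5204 -0.4402  0.1097]
215 [ 0.5103 -0.4362  0.1109] [ 0.5164 -0.4435  0.111 ]
225 [ 0.5148 -0.4334  0.1354] [ 0.5197 -0.4401  0.1344]
235 [ 0.5152 -0.4335  0.1465] [ 0.5197 -0.4399  0.1453]
245 [ 0.5149 -0.434   0.1549] [ 0.5196 -0.4398  0.1547]
255 [ 0.5148 -0.4344  0.1628] [ 0.5194 -0.4397  0.1629]
265 [ 0.5151 -0.4344  0.1706] [ 0.5193 -0.4396  0.1707]
275 [ 0.5339 -0.4208  0.2153] [ 0.5367 -0.424   0.2155]
285 [ 0.5326 -0.4218  0.217 ] [ 0.5352 -0.4251  0.2168]
295 [ 0.531  -0.4232  0.2179] [ 0.5334 -0.4266  0.2173]
[ 0.51049725 -0.44228579  0.12299072]
```

```bash
python3 - <<'E'
from h import *
def p3(c,T,u,v):
    z=float(np.median(c["depth"][int(v)-1:int(v)+2,int(u)-1:int(u)+2]))
    q=cv2.undistortPoints(np.array([[[u,v]]],float),c["mtx"],c["dist_coeffs"]).ravel()
    return (T@np.r_[q*z,z,1])[:3].round(4)
w=dict(np.load("pics/w1.npz"));T=w["T"];print("tcp z .2509, y -.4415, x .5113")
for v in (239,242,246,252,260,270): print(v,p3(w,T,230,v),p3(w,T,411,v))
s=read_state();w=capture("wrist");T=wristT(w,s)
print("now",s["position"])
for v in range(216,250,3): print(v,p3(w,T,140+187*.9,v),p3(w,T,140+210*.9,v))
E
```

```text
tcp z .2509, y -.4415, x .5113
239 [ 0.5207 -0.3948  0.2587] [ 0.5206 -0.4902  0.2585]
242 [ 0.5205 -0.3956  0.2619] [ 0.5206 -0.4892  0.2623]
246 [ 0.5205 -0.397   0.267 ] [ 0.5205 -0.488   0.267 ]
252 [ 0.5208 -0.3989  0.2745] [ 0.5206 -0.4861  0.274 ]
260 [ 0.5168 -0.3987  0.2749] [ 0.517  -0.486   0.2755]
270 [ 0.512  -0.3986  0.2761] [ 0.5126 -0.486   0.2772]
now [ 0.51049944 -0.44230891  0.1229438 ]
216 [ 0.5168 -0.4288  0.1076] [ 0.5244 -0.4383  0.107 ]
219 [ 0.5157 -0.4298  0.1087] [ 0.5236 -0.439   0.1093]
222 [ 0.5146 -0.4307  0.1097] [ 0.5222 -0.4401  0.1097]
225 [ 0.513  -0.4319  0.1095] [ 0.5206 -0.4415  0.1089]
228 [ 0.5117 -0.433   0.11  ] [ 0.5194 -0.4424  0.1098]
231 [ 0.5105 -0.434   0.1107] [ 0.5182 -0.4434  0.1107]
234 [ 0.509  -0.4352  0.1107] [ 0.517  -0.4444  0.1113]
237 [ 0.5147 -0.4316  0.1309] [ 0.5153 -0.4458  0.1107]
240 [ 0.5151 -0.4314  0.1358] [ 0.5205 -0.4408  0.1316]
243 [ 0.5151 -0.4316  0.1391] [ 0.5203 -0.4409  0.1348]
246 [ 0.5152 -0.4317  0.1429] [ 0.5205 -0.4406  0.1393]
249 [ 0.5154 -0.4317  0.1464] [ 0.5204 -0.4405  0.1428]
```

>>> play_rows([
  [[0,0,0],[0,0,0]],
  [[0,0,0],[0,0,0]],
  [[0,0,0],[0,0,0]],
  [[0,0,0],[0,0,0]],
  [[0,0,0],[0,0,0]],
  [[0,0,0],[0,0,0]],
  [[0,0,-0.005],[0,0,0]],
  [[0,0,-0.01],[0,0,0]],
  [[0,0,-0.01],[0,0,0]],
], gripper=0.087)

```text
time_s: 9.02
position: [0.5102, -0.442, 0.1123]
tcp_rot: [[0.636, -0.001, 0.771], [-0.771, 0.001, 0.636], [-0.002, -1.0, -0.0]]
force: [0.4, -0.0, 0.5]
opening: 0.941
```

```bash
python3 - <<'E'
from h import *
s=read_state();w=capture("wrist");T=wristT(w,s);H=hsv(w);print(s["position"],s["force"],s["opening"])
org=(H[...,0]<20)&(H[...,0]>3)&(H[...,1]>130)&(H[...,2]>120)
for b in blobs(org,100):
  if 260<b[1][0]<380: print(b,cast(w,T,[b[1]],.11)[0].round(4))
E
```

```text
[ 0.51021755 -0.4420185   0.11233827] [ 0.39632644 -0.00129315  0.49269916] 0.9411061307608741
(1933, [308.2, 185.9], [260, 157, 85, 57]) [ 0.5336 -0.4153  0.11  ]
(445, [357.4, 235.0], [343, 217, 32, 30]) [ 0.5291 -0.4541  0.11  ]
(747, [318.6, 246.6], [303, 232, 32, 30]) [ 0.5099 -0.4419  0.11  ]
```

Dot is at (0.510, -0.442), right under the jaws. The measured fingertips sit about 7 mm behind the reported TCP (not 25 mm ahead), so I go down to TCP z = 0.070.

>>> play_rows([
  [[0,0,-0.01],[0,0,0]],
  [[0,0,-0.02],[0,0,0]],
  [[0,0,-0.03],[0,0,0]],
  [[0,0,-0.038],[0,0,0]],
  [[0,0,-0.042],[0,0,0]],
  [[0,0,-0.042],[0,0,0]],
])

```text
time_s: 9.82
position: [0.5105, -0.4423, 0.0708]
tcp_rot: [[0.636, -0.0, 0.771], [-0.771, 0.001, 0.636], [-0.001, -1.0, 0.0]]
force: [0.2, 0.5, 0.1]
opening: 1.001
```

>>> play_rows([
  [[0,0,0],[0,0,0]],
  [[0,0,0],[0,0,0]],
  [[0,0,0],[0,0,0]],
  [[0,0,0],[0,0,0]],
  [[0,0,0],[0,0,0]],
  [[0,0,0],[0,0,0]],
  [[0,0,0],[0,0,0]],
  [[0,0,0],[0,0,0]],
], gripper=0)

```text
time_s: 10.82
position: [0.5106, -0.4424, 0.0712]
tcp_rot: [[0.636, -0.0, 0.771], [-0.771, 0.0, 0.636], [-0.0, -1.0, 0.0]]
force: [0.3, 0.6, -0.2]
opening: 0.321
```

>>> play_rows([
  [[0,0,0.003],[0,0,0]],
  [[0,0,0.008],[0,0,0]],
  [[0,0,0.014],[0,0,0]],
  [[0,0,0.02],[0,0,0]],
  [[0,0,0.02],[0,0,0]],
  [[0,0,0.02],[0,0,0]],
])

```text
time_s: 11.58
position: [0.5106, -0.4424, 0.0913]
tcp_rot: [[0.636, -0.0, 0.771], [-0.771, 0.0, 0.636], [-0.0, -1.0, -0.0]]
force: [0.2, -0.3, -1.7]
opening: 0.316
```

>>> play_rows([
  [[0,0,0.02],[0,0,0]],
  [[0,0,0.05],[0,0,0]],
  [[0,0,0.08],[0,0,0]],
  [[0,0.02,0.11],[0,0,0]],
  [[0.005,0.05,0.125],[0,0,0]],
  [[0.01,0.09,0.125],[0,0,0]],
  [[0.018,0.125,0.125],[0,0,0]],
  [[0.02,0.14,0.125],[0,0,0]],
  [[0.02,0.142,0.125],[0,0,0]],
  [[0.02,0.142,0.125],[0,0,0]],
])

```text
time_s: 12.82
position: [0.5307, -0.3012, 0.2163]
tcp_rot: [[0.636, 0.0, 0.771], [-0.771, -0.001, 0.636], [0.001, -1.0, -0.0]]
force: [-0.2, -0.6, -2.2]
opening: 0.316
```

```bash
python3 - <<'E'
from h import *
s=read_state();w=capture("wrist");T=wristT(w,s);np.savez("pics/w3.npz",T=T,**w);H=hsv(w);f=w["frame"]
print(s["position"],s["force"],s["moment"],s["opening"])
cv2.imwrite("pics/w3.png",f[:,:,::-1])
bl=(abs(H[...,0].astype(int)-112)<14)&(H[...,1]>110)&(H[...,2]>60)
for b in blobs(bl,50): print("blue",b)
c=max(cv2.findContours(bl.astype(np.uint8),0,1)[0],key=cv2.contourArea)
P=(cast(w,T,c.reshape(-1,2),.073)[:,:2]*1000).astype(np.float32)
ctr,r=cv2.minEnclosingCircle(P);print("ring",ctr,r,cv2.fitEllipse(P))
br=(H[...,0]>14)&(H[...,0]<30)&(H[...,1]>110)&(H[...,2]>90)
for b in blobs(br,8):
    p=cast(w,T,[b[1]],.076)[0];d=p[:2]-np.array(ctr)/1000
    if np.hypot(*d)<.02: print("brass",b,d.round(4),np.degrees(np.arctan2(d[1],d[0])).round(1))
org=(H[...,0]<20)&(H[...,0]>3)&(H[...,1]>130)&(H[...,2]>120)
for b in blobs(org,200):
    p=cast(w,T,[b[1]],s["position"][2]+.0387)[0]; print("org",b,(s["tcp_rot"].T@(p-s["position"])).round(4))
E
```

```text
[ 0.53072165 -0.30124853  0.21629274] [-0.22917612 -0.57513322 -2.16986643] [-0.06830198  0.0549424  -0.03100204] 0.3161155046026784
blue (1214, [277.5, 110.4], [251, 83, 54, 57])
ring (559.7245483398438, -227.90765380859375) 24.963180541992188 ((559.7883911132812, -227.84104919433594), (48.71965408325195, 48.87709045410156), 111.36192321777344)
brass (41, [276.1, 98.6], [274, 95, 6, 8]) [0.0083 0.0075] 42.1
brass (41, [289.4, 111.1], [286, 109, 8, 6]) [ 0.0073 -0.0084] -48.9
brass (30, [263.5, 112.0], [261, 110, 6, 5]) [-0.0082  0.0092] 131.5
brass (39, [278.1, 124.6], [276, 121, 5, 8]) [-0.0086 -0.0078] -138.1
org (11923, [579.3, 135.6], [507, 67, 133, 143]) [ 0.103  -0.0386  0.0661]
org (3091, [306.6, 203.1], [249, 167, 100, 69]) [-0.005  -0.0387  0.0382]
org (296, [320.9, 274.9], [303, 269, 37, 11]) [ 0.0009 -0.0387  0.0051]
```

View pics/w3.png

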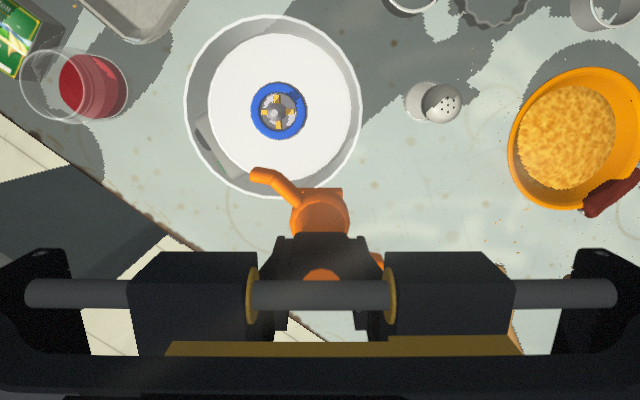

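>>> play_rows([
  [[0.01,0.025,0],[0,0,0]],
  [[0.02,0.05,0],[0,0,0]],
  [[0.029,0.0733,0],[0,0,0]],
  [[0.029,0.0733,0],[0,0,0]],
  [[0.029,0.0733,0],[0,0,0]],
  [[0.029,0.0733,-0.015],[0,0,0]],
  [[0.029,0.0733,-0.03],[0,0,0]],
  [[0.029,0.0733,-0.042],[0,0,0]],
  [[0.029,0.0733,-0.042],[0,0,0]],
])

```text
time_s: 14.0
position: [0.5585, -0.2267, 0.1723]
tcp_rot: [[0.636, -0.003, 0.772], [-0.772, 0.002, 0.636], [-0.004, -1.0, -0.001]]
force: [0.6, 0.5, -1.9]
opening: 0.32
```

>>> play_rows([
  [[0,0,-0.003],[0,0,0]],
  [[0,0,-0.006],[0,0,0]],
  [[0,0,-0.009],[0,0,0]],
  [[0,0,-0.012],[0,0,0]],
  [[0,0,-0.012],[0,0,0]],
])

```text
time_s: 14.62
position: [0.5595, -0.227, 0.162]
tcp_rot: [[0.636, -0.0, 0.771], [-0.771, 0.0, 0.636], [-0.001, -1.0, -0.0]]
force: [0.5, -0.1, -1.7]
opening: 0.321
```

>>> play_rows([
  [[0,-0.0005,-0.003],[0,0,0]],
  [[0,-0.0005,-0.006],[0,0,0]],
  [[0,-0.0005,-0.008],[0,0,0]],
  [[0,-0.0005,-0.01],[0,0,0]],
  [[0,-0.0005,-0.01],[0,0,0]],
])

```text
time_s: 15.25
position: [0.5595, -0.2276, 0.152]
tcp_rot: [[0.636, -0.0, 0.771], [-0.771, 0.0, 0.636], [-0.0, -1.0, -0.0]]
force: [-0.2, 0.5, -1.4]
opening: 0.321
```

>>> play_rows([
  [[0,0,-0.002],[0,0,0]],
  [[0,0,-0.004],[0,0,0]],
  [[0,0,-0.005],[0,0,0]],
  [[0,0,-0.005],[0,0,0]],
])

```text
time_s: 15.75
position: [0.5596, -0.2276, 0.1471]
tcp_rot: [[0.636, -0.0, 0.771], [-0.771, 0.0, 0.636], [-0.0, -1.0, -0.0]]
force: [0.7, 0.7, -1.8]
opening: 0.322
```

>>> play_rows([
  [[0,0,-0.0005],[0,0,0]],
  [[0,0,-0.001],[0,0,0]],
  [[0,0,-0.001],[0,0,0]],
  [[0,0,-0.001],[0,0,0]],
])

```text
time_s: 16.25
position: [0.5596, -0.2277, 0.1463]
tcp_rot: [[0.636, 0.0, 0.771], [-0.771, -0.0, 0.636], [0.0, -1.0, 0.0]]
force: [-0.2, 0.0, -2.8]
opening: 0.319
```

>>> play_rows([
  [[0,0,-0.0005],[0,0,0]],
  [[0,0,-0.001],[0,0,0]],
  [[0,0,-0.001],[0,0,0]],
  [[0,0,-0.001],[0,0,0]],
])

```text
time_s: 16.75
position: [0.5596, -0.2277, 0.1452]
tcp_rot: [[0.636, -0.0, 0.771], [-0.771, 0.0, 0.636], [-0.0, -1.0, 0.0]]
force: [0.6, 0.4, -2.9]
opening: 0.326
```

>>> play_rows([
  [[0,0,-0.0005],[0,0,0]],
  [[0,0,-0.001],[0,0,0]],
  [[0,0,-0.001],[0,0,0]],
  [[0,0,-0.001],[0,0,0]],
])

```text
time_s: 17.25
position: [0.5596, -0.2277, 0.1442]
tcp_rot: [[0.636, -0.0, 0.771], [-0.771, 0.0, 0.636], [-0.0, -1.0, -0.0]]
force: [-0.8, -0.1, -1.5]
opening: 0.319
```

>>> play_rows([
  [[0,0,-0.0005],[0,0,0]],
  [[0,0,-0.001],[0,0,0]],
  [[0,0,-0.001],[0,0,0]],
  [[0,0,-0.001],[0,0,0]],
])

```text
time_s: 17.75
position: [0.5598, -0.2277, 0.144]
tcp_rot: [[0.636, 0.001, 0.771], [-0.771, -0.0, 0.636], [0.001, -1.0, 0.0]]
force: [-1.8, 1.6, 5.4]
opening: 0.324
```

>>> play_rows([
  [[0,0,0],[0,0,0.015]],
  [[0,0,0],[0,0,0.035]],
  [[0,0,0],[0,0,0.035]],
  [[0,0,0],[0,0,0.035]],
])

```text
time_s: 18.25
position: [0.56, -0.228, 0.1441]
tcp_rot: [[0.663, 0.001, 0.749], [-0.749, -0.001, 0.663], [0.001, -1.0, 0.0]]
force: [-1.0, 1.0, 5.0]
opening: 0.322
```

```bash
python3 -c "
from h import *
s=read_state();print(s['position'],s['force'],s['moment'],s['tcp_rot'][:,0])"
```

```text
[ 0.56000323 -0.2279962   0.14405039] [-0.9941245   0.99778024  4.99302944] [ 0.0533254   0.19319032 -0.02945638] [ 0.66298709 -0.74862956  0.00137454]
```

>>> play_rows([
  [[0,0,0],[0,0,0.02]],
  [[0,0,0],[0,0,0.04]],
  [[0,0,0],[0,0,0.06]],
  [[0,0,0],[0,0,0.06]],
])

```text
time_s: 18.75
position: [0.5601, -0.228, 0.144]
tcp_rot: [[0.707, 0.001, 0.708], [-0.708, -0.001, 0.707], [0.001, -1.0, 0.0]]
force: [-0.8, 0.6, 6.6]
opening: 0.321
```

```bash
python3 -c "
from h import *
s=read_state();print(s['position'],s['force'],s['moment'],s['tcp_rot'][:,0])"
```

```text
[ 0.56007662 -0.22796347  0.14403965] [-0.82757371  0.58858996  6.56510757] [ 0.14035199  0.15985199 -0.0679883 ] [ 0.70656481 -0.70764688  0.0014347 ]
```

>>> play_rows([
  [[0,0,0],[0,0,0.02]],
  [[0,0,0],[0,0,0.04]],
  [[0,0,0],[0,0,0.04]],
])

```text
time_s: 19.12
position: [0.56, -0.2278, 0.144]
tcp_rot: [[0.734, 0.001, 0.68], [-0.68, -0.0, 0.734], [0.001, -1.0, 0.001]]
force: [-1.0, 0.2, 5.4]
opening: 0.319
```

```bash
python3 -c "
from h import *
s=read_state();print(s['position'],s['force'],s['moment'],s['tcp_rot'][:,0])"
```

```text
[ 0.56003826 -0.22779846  0.14404292] [-0.97029793  0.23763522  5.42417565] [ 0.13344084  0.26261948 -0.35415921] [ 0.73351843 -0.67966865  0.00111397]
```

>>> play_rows([
  [[0,0,0],[0,0,-0.05]],
  [[0,0,0],[0,0,-0.098]],
  [[0,0,0],[0,0,-0.098]],
  [[0,0,-0.0007],[0,0,-0.098]],
  [[0,0,-0.0014],[0,0,-0.098]],
  [[0,0,-0.002],[0,0,-0.098]],
  [[0,0,-0.002],[0,0,-0.098]],
])

```text
time_s: 20.0
position: [0.5604, -0.228, 0.1422]
tcp_rot: [[0.665, 0.002, 0.747], [-0.747, -0.001, 0.665], [0.002, -1.0, 0.001]]
force: [-0.6, 0.3, 5.7]
opening: 0.317
```

```bash
python3 -c "
from h import *
s=read_state();print(s['position'],s['force'],s['moment'],s['tcp_rot'][:,0])"
```

```text
[ 0.56035465 -0.22802145  0.14215311] [-0.59011428  0.29093086  5.67712388] [0.11770261 0.12342829 0.00027077] [ 0.66490949 -0.74692125  0.00200389]
```

>>> play_rows([
  [[0,0,-0.001],[0,0,0]],
  [[0,0,-0.002],[0,0,0]],
  [[0,0,-0.003],[0,0,0]],
  [[0,0,-0.0035],[0,0,0]],
  [[0,0,-0.0035],[0,0,0]],
])

```text
time_s: 20.62
position: [0.5603, -0.228, 0.1388]
tcp_rot: [[0.665, 0.002, 0.747], [-0.747, -0.001, 0.665], [0.002, -1.0, 0.001]]
force: [-1.9, 0.5, 6.2]
opening: 0.315
```

>>> play_rows([
  [[0,0,-0.0005],[0,0,0]],
  [[0,0,-0.001],[0,0,0]],
  [[0,0,-0.001],[0,0,0]],
])

```text
time_s: 21.0
position: [0.5603, -0.228, 0.1378]
tcp_rot: [[0.665, 0.002, 0.747], [-0.747, -0.001, 0.665], [0.002, -1.0, 0.001]]
force: [-1.3, 1.0, 5.6]
opening: 0.322
```

>>> play_rows([
  [[0,0,-0.0004],[0,0,0]],
  [[0,0,-0.0008],[0,0,0]],
  [[0,0,-0.0008],[0,0,0]],
])

```text
time_s: 21.38
position: [0.5603, -0.228, 0.1371]
tcp_rot: [[0.665, 0.002, 0.747], [-0.747, -0.001, 0.665], [0.002, -1.0, 0.001]]
force: [-1.2, 1.1, 6.9]
opening: 0.32
```

>>> play_rows([
  [[0,0,-0.0005],[0,0,0]],
  [[0,0,-0.0005],[0,0,0]],
  [[0,0,-0.0005],[0,0,0]],
])

```text
time_s: 21.75
position: [0.5603, -0.228, 0.137]
tcp_rot: [[0.665, 0.002, 0.747], [-0.747, -0.001, 0.665], [0.002, -1.0, 0.001]]
force: [-1.7, 1.0, 9.4]
opening: 0.32
```

>>> play_rows([
  [[0,0,-0.0005],[0,0,0]],
  [[0,0,-0.0005],[0,0,0]],
  [[0,0,-0.0005],[0,0,0]],
])

```text
time_s: 22.12
position: [0.5603, -0.228, 0.137]
tcp_rot: [[0.665, 0.002, 0.747], [-0.747, -0.001, 0.665], [0.002, -1.0, 0.001]]
force: [-1.6, 1.9, 11.5]
opening: 0.323
```

>>> play_rows([
  [[0,0,-0.0006],[0,0,0]],
  [[0,0,-0.0012],[0,0,0]],
  [[0,0,-0.0012],[0,0,0]],
])

```text
time_s: 22.5
position: [0.5604, -0.228, 0.1369]
tcp_rot: [[0.665, 0.003, 0.747], [-0.747, -0.001, 0.665], [0.003, -1.0, 0.001]]
force: [-4.4, 2.8, 17.1]
opening: 0.322
```

Rigid stop at the predicted depth. Relieve the push, release, and retreat.

>>> play_rows([
  [[-0.0002,0,0.0012],[0,0,0]],
  [[-0.0004,0,0.0022],[0,0,0]],
  [[-0.0004,0,0.0022],[0,0,0]],
])

```text
time_s: 22.88
position: [0.5602, -0.228, 0.137]
tcp_rot: [[0.665, 0.002, 0.747], [-0.747, -0.001, 0.665], [0.002, -1.0, 0.001]]
force: [-0.7, 1.8, 7.7]
opening: 0.32
```

>>> play_rows([
  [[0,0,0],[0,0,0]],
  [[0,0,0],[0,0,0]],
  [[0,0,0],[0,0,0]],
  [[0,0,0],[0,0,0]],
  [[0,0,0],[0,0,0]],
  [[0,0,0],[0,0,0]],
  [[0,0,0],[0,0,0]],
  [[0,0,0],[0,0,0]],
], gripper=0.087)

```text
time_s: 23.88
position: [0.5593, -0.2276, 0.136]
tcp_rot: [[0.665, 0.0, 0.747], [-0.747, -0.0, 0.665], [0.0, -1.0, 0.0]]
force: [-0.2, -0.7, 0.5]
opening: 0.993
```

>>> play_rows([
  [[0,0,0.005],[0,0,0]],
  [[0,0,0.02],[0,0,0]],
  [[0,0,0.045],[0,0,0]],
  [[0,0,0.075],[0,0,0]],
  [[0,0,0.105],[0,0,0]],
  [[0,0,0.13],[0,0,0]],
  [[0,0,0.14],[0,0,0]],
  [[0,0,0.14],[0,0,0]],
  [[0,0,0.14],[0,0,0]],
])

```text
time_s: 25.0
position: [0.5586, -0.2272, 0.2749]
tcp_rot: [[0.664, -0.002, 0.747], [-0.747, 0.001, 0.664], [-0.002, -1.0, -0.001]]
force: [-0.0, 0.7, -0.1]
opening: 1.0
```

```bash
python3 - <<'E'
from h import *
s=read_state();w=capture("wrist");T=wristT(w,s);c=capture("scene");H=hsv(w)
print(s["position"],s["force"],s["opening"],s["time_s"])
org=(H[...,0]<20)&(H[...,0]>3)&(H[...,1]>130)&(H[...,2]>120)
for b in blobs(org,100):
  if 240<b[1][0]<400:
    u,v=map(int,b[1]);z=float(np.median(w["depth"][v-1:v+2,u-1:u+2]));q=cv2.undistortPoints(np.array([[b[1]]]),w["mtx"],w["dist_coeffs"]).ravel()
    print(b,"depth pt",(T@np.r_[q*z,z,1])[:3].round(4),"cast .176",cast(w,T,[b[1]],.176)[0].round(4))
cv2.imwrite("pics/end.png",np.hstack([cv2.resize(w["frame"][40:320,180:460],(400,400)),cv2.resize(c["frame"][170:300,280:410],(400,400))])[:,:,::-1])
E
```

```text
[ 0.55857665 -0.22724114  0.27488042] [-0.03167722  0.720366   -0.13499815] 0.9998837144527332 25.0
(874, [312.3, 161.3], [278, 142, 63, 42]) depth pt [ 0.5659 -0.2099  0.098 ] cast .176 [ 0.5777 -0.2021  0.176 ]
(353, [321.5, 197.0], [311, 187, 22, 21]) depth pt [ 0.5604 -0.2275  0.1776] cast .176 [ 0.5601 -0.2279  0.176 ]
(183, [348.4, 200.3], [338, 188, 25, 21]) depth pt [ 0.5603 -0.2667  0.1008] cast .176 [ 0.573  -0.2467  0.176 ]
```

View pics/end.png

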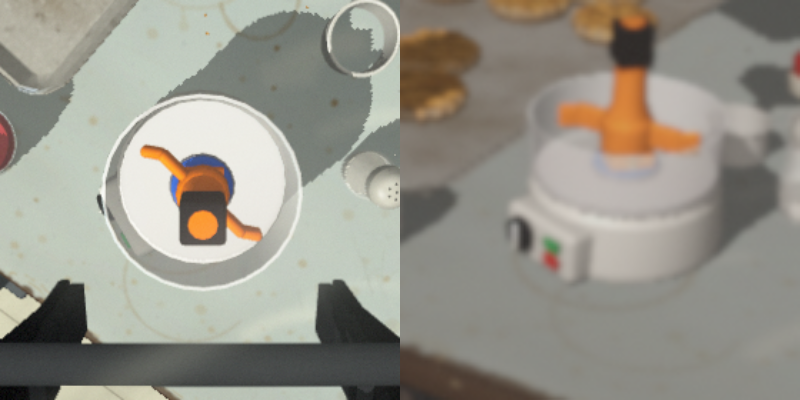

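```bash
python3 -c "
from rig import *
print(hand_in())"
```

```text
the job is handed in; nothing more can be done
None
```

The paddle is on the shaft, pressed fully home and released, and I handed the job in at about 25 s.

- **Grip:** My first two grasps closed on nothing. The camera showed the fingertips about 7 mm behind the reported tool point, not 25 mm ahead as stated. I corrected for that and the third grasp held. The first attempt pushed lightly on the paddle's head with about 6 N, but the paddle did not move.
- **Lining up:** I measured the key at about 41.6°, and the paddle was already at 39.5°, so it sank straight to the seal at the first light push. I then turned it under a push of about 7 N. It moved freely until the key stopped it at 45–47°, with 0.35 N m of resistance, so the key was in the slots. I turned it back to the middle before pressing.
- **Pressing home:** The seal moved at about 8 N. The paddle stopped firmly with its underside at about 65.8 mm (the seat is at 66 mm). The peak reading was 17 N.

**Last checks:** After letting go, the paddle stood upright with its top at (0.560, -0.228), on the shaft axis. The camera put its top at 0.1776 m, against 0.176 m expected, which is within the 2 mm calibration. The arm was clear with force near zero. The nearby things in the last picture looked undisturbed, but I did not re-measure them or check the butter block.

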